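# Hang up the cleaning basket, slide the board holder out to its line and hold it

### The arm

A 6-joint arm with a two-finger parallel gripper is mounted at the origin on the work surface. World frame = base frame: x ahead of the robot, y to its left, z up, the work surface at z = 0. Lengths are in mm, angles in rad, forces in N, time in s.
With the tool pointing down it reaches from about 300 to 775 mm from the base axis. Payload 14.6 kg.
Tool frame: the origin (TCP) lies at the very end of the fingers, on their centre line; the grasp point (between the pads) lies 19 mm behind it; z points along the fingers, y is the line along which they close (so a half turn about z gives the same grasp; the last joint's range is limited). The gripper opens to 94 mm and grips with 3 to 60 N. Pads are 16 mm wide; open, the fingers measure 119 mm over their backs; the gripper's body (75 mm by 177 mm) begins 78 mm behind the grasp point.
Start: joints at [-1.393, 0.3, 1.521, -0, 1.321, -0.067], TCP at [133.293, -533.594, 205.446] pointing down, gripper open.
Joint ranges: [-3.03, 3.03], [-0.79, 2.21], [0.23, 2.52], [-1.04, 4.18], [0, 3.07], [-2.55, 2.55]. Speed limits (rad/s): [2.22, 2.22, 2.57, 3.14, 3.14, 3.14].

### API

Orientations are given as [roll, pitch, yaw] about the fixed x, y, z axes, in that order (R = Rz(yaw) Ry(pitch) Rx(roll)).
In Python, from cell import manip, eyes, ticket gives the robot as it stands. The module is installed in compiled form; this text tells all that it offers.
- The arm moves only by the tool arm_command, never from a script. Its argument "plan" is a list of rows, each a list of 5 numbers: the opening, from -1 (shut) to 1 (fully open), then the shift along the tool's x, y, z in m, then the turn about the tool's z in rad. In form: [[jaw, dx, dy, dz, roll], ...]. A call has 1 to 20 rows; each row shifts and turns the commanded pose from where the row before left it, along the tool's axes as they then stand; what a row does not reach is not made up. A row lasts 1/8 s, in which the tool goes at most 62.5 mm and 10.7 degrees, less where a joint would pass 70% of its speed; a pose out of reach is approached as far as the arm can. A call is refused whole if a number of a shift passes 0.0625 or a number of a turn 0.188, either way. A call with a gripper value outside its range is refused whole. The fingers move at their own pace and stop on an object; "newtons" is the grip in N (left out, the last holds). Time passes only in rows, so rows that do not move let the fingers close. It gives the time, the measured TCP pose, the force, the opening and the grip force at its end, in the units of the state.
- manip.read_state(): the state, without advancing time (a new reading comes with each control period).
- eyes.camera(name): name is "side" or "top"; returns a dict with "img" (400x640x3 uint8, blue, green, red), "z_map" (400x640 float32, mm along the optical axis (not along the pixel's ray), 0 where there is no reading), "fx", "fy", "cx", "cy" (pixels), "eye" and "orientation" of the camera in the world. Camera axes: x right, y down, z forward; pixel columns grow to the right and rows downward; lengths in mm; the calibration is good to about 2 mm. A picture is of the moment at which its call begins.
- ticket.sign_off(): hands the job in; it is judged then, once.
The state is a dict: "clock": time; "joints": joint angles; "qd": joint speeds; "effort": joint torques, N m; "eef_pos": TCP position; "eef_rot": TCP orientation; "wrist_force": force on the tool from outside, world axes, zero at the start; "moment": the same for the moment, N m; "finger_gap": finger opening in mm; "finger_force": force on a finger pad.
Only numpy, scipy, OpenCV 4.12 (cv2) and the standard library are available. Lean on these libraries where they do the work, as an engineer would, in place of code of your own. Each camera call takes 0.05 s, during which the arm holds its last target. There are 200 camera calls.

### The job

I need to get at the phone board from below, so first clear the wire basket out of the way: without tipping it over, hang it by its handle on the hook of the drain stand, and let go of it. Then slide the board holder, without lifting it off the preheater, straight out over the preheater's edge until the yellow line lies right along that edge; it is front-heavy there and would tip, so keep hold of its tail and finish while holding it flat and still on the preheater. Leave the other things on the bench where they are.

Things in the scene. Friction and masses are not known exactly. Their poses are not given: they have to be found in the camera images.
- preheater: Grey box-shaped board preheater, fixed, 200 (x) x 160 (y) x 80 mm high, flat steel top with a darker heater plate flush in it. Origin: centre of its underside, on the bench. Its x axis points to the side over which the holder is slid out, roughly world -y (within 13 degrees); the black control panel is on its -y side.
- edge (a point): Middle of the top edge of the preheater over which the holder is slid out (100 mm from the preheater's centre along its x, 80 mm above the bench). Axes as the preheater's.
- holder: Board holder lying loose on the preheater, 0.3-0.55 kg: aluminium plate 220 (x) x 68 (y) x 5 mm, green phone board between jaws on its front half (from x = -16 mm on, up to 21 mm high). Origin: centre of the underside; x points to the front, which sticks out a little over the edge. Centre of mass near x = +11 mm: with the line at the edge it tips unless its tail is held. Tail: see point grip.
- line (a point): Middle of the yellow line across the plate of the holder, on its top face, 4 mm wide, 30 mm behind the holder's origin (x = -30 mm, z = 5 mm). Axes as the holder's.
- grip (a point): Middle of the upright black grip block on the holder's tail: 14 mm thick (x), 40 mm wide (y), from 5 to 39 mm above the plate's underside; this point is at x = -95 mm and z = 27 mm of the holder, 12 mm below the block's top. The plate is bare from the block to the first jaw at x = -16 mm, but for the line. Axes as the holder's.
- basket: Loose wire basket, 68 (x) x 100 (y) x 48 mm high, 0.14-0.24 kg, standing on the mat in front of the preheater's edge where the holder must come out. Origin: centre of its underside. A rigid handle arches over its middle: uprights at y = +-49 mm and on top a straight black bar 9 mm thick along y from -42 to +42 mm. Room to grip the bar beside its middle and leave the middle to the hook.
- bail (a point): Middle of the basket's black handle bar, on the bar's axis, 115 mm above the basket's underside. Axes as the basket's; the bar runs along y.
- stand: Drain stand, fixed: white drip tray 160 (x) x 130 (y) x 12 mm; origin: centre of its underside. A steel post at x = +55 mm bends over at its top into one hook arm, a level 10 mm round rod along x at y = 0, its axis 215 mm above the bench, straight from x = +43 to -30 mm; its end turns up to a red ball at x = -46 mm with its top at 240 mm. Nothing of it is higher.
- hook (a point): Point on the upper side of the level hook arm, where the basket's bar should lie crosswise: x = -8 mm, y = 0, z = 220 mm in the stand's frame. The arm runs along this x axis; the post is on the +x side and the upturned end on the -x side.
- screwdriver: Bystander: blue precision screwdriver 150 mm long lying on the mat between basket and drain stand; origin at its middle, along its x.
- phone: Bystander: white phone 72 x 148 x 8 mm lying on the mat; origin at the centre of its underside.
- battery: Bystander: white phone battery with a red end, 45 x 90 x 6 mm; origin at the centre of its underside.
- bottle: Bystander: cleaner bottle 54 mm in diameter, 140 mm high; origin at the centre of its foot.
- jar: Bystander: flux jar with yellow cap 48 mm in diameter, 35 mm high; origin at the centre of its foot.
- screw_tray: Bystander: grey divided screw tray 85 x 125 x 18 mm; origin at the centre of its underside.
- tweezers: Bystander: dark steel tweezers 135 mm long lying on the mat; origin at their middle, along their x.

How it is judged:
By the outcome, as a careful person would: the job done as asked, in the order asked, and still so for the second after the job is handed in, while the arm keeps its last pose, push and grip.
It also fails if it takes over 58 s, if anything falls off the work surface, if the arm or the gripper's body presses on something with over 40 N, if the wrist force passes 120 N, or if a joint passes its speed limit or range.

## Working session

There is one attempt and no reset: what is moved stays moved. The work goes in short steps, Python scripts to look and compute and a tool call to move; the robot and the scene stay as the last step left them, time stands still between calls to the robot, and variables do not carry over. Pictures are saved under pics/ and viewed, at most 10 in all, crops included, and the job is handed in when it is done.

Besides the shell and the picture viewer there is one more tool, called after ">>>" by a JSON object that holds its "fn" and its "kwargs". arm_command: Moves the arm, as the interface text tells. Its arguments: {"type":"object","properties":{"plan":{"type":"array"},"newtons":{"type":"number"}},"required":["plan"]}

```bash
mkdir -p pics; cat > h.py <<'E'
import numpy as np, cv2
from scipy.spatial.transform import Rotation as R
from cell import manip, eyes, ticket
def pts(c):
    z=c["z_map"].astype(float); v,u=np.indices(z.shape)
    P=np.stack([(u-c["cx"])/c["fx"]*z,(v-c["cy"])/c["fy"]*z,z],-1)
    o=np.array(c["orientation"],float)
    M=R.from_euler('xyz',o).as_matrix() if o.shape==(3,) else o
    W=P@M.T+np.array(c["eye"]); W[z==0]=np.nan
    return W
def snap(n):
    c=eyes.camera(n); return c,pts(c)
E
python3 - <<'E'
from h import *
for n in("top","side"):
    c,W=snap(n); cv2.imwrite(f"pics/{n}0.png",c["img"]); np.savez(f"{n}0.npz",W=W,img=c["img"]); print(n,c["eye"],c["orientation"],c["fx"],c["cx"],c["cy"])
print(manip.read_state())
E
```

```text
top [ 318.38398841   58.35149479 1390.23619882] [-2.93938822e+00 -1.90079052e-03 -1.58089244e+00] 517.0266479141761 326.1458891789865 199.47074353411375
side [433.4537108  766.85300995 732.87766658] [-2.24746839  0.0186857  -2.95559352] 366.1499678579436 325.07136744384496 203.23177064575415
{'clock': 0.1, 'joints': array([-1.39258274e+00,  3.00415299e-01,  1.52148296e+00, -6.70425467e-06,
        1.32070429e+00, -6.66073606e-02]), 'qd': array([ 0.00012282, -0.00231897, -0.00109581,  0.00131359, -0.00235434,
       -0.00032192]), 'effort': array([ 7.82303487e-04, -5.32645619e+01, -3.53286195e+01,  7.09365914e-02,
        2.34462053e-02, -4.89072829e-05]), 'eef_pos': array([ 133.26246517, -533.38228352,  204.95844676]), 'eef_rot': array([-3.14058457e+00, -6.07368248e-05,  2.44822580e-01]), 'wrist_force': array([ 0.66939553, -0.04831386, -0.35434373]), 'moment': array([-0.03689194, -0.02903996,  0.02049441]), 'finger_force': 0.0, 'finger_gap': 93.94939194230984}
```

View pics/top0.png

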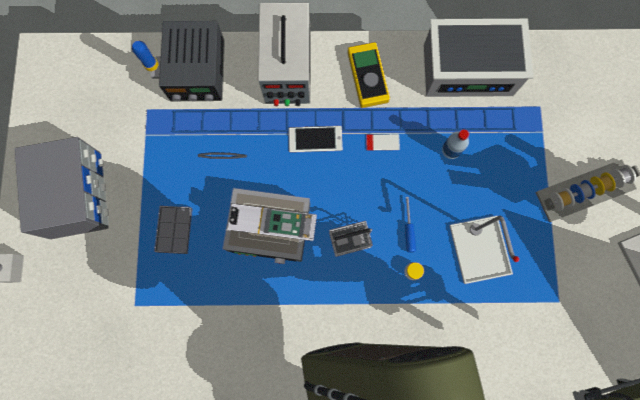

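View pics/side0.png

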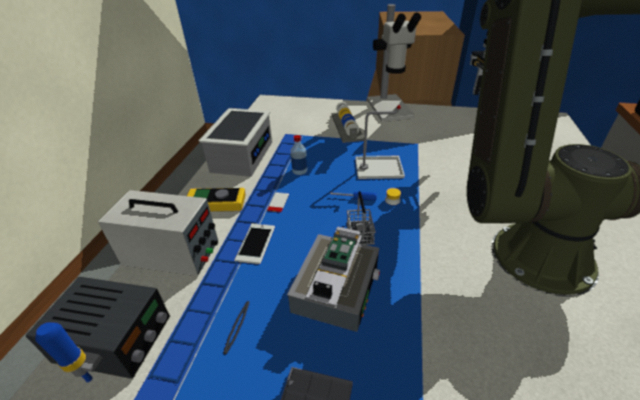

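The top view shows the holder on the preheater at about (270,222), with its black grip at (234,216). The basket is at (350,237) with its bar at about (350,235). On the stand, the post foot is at (475,229), and the arm runs from (498,218) to the red ball at (515,258). The screwdriver is at (408,222) and the jar at (415,270). Next I'll measure these from depth.

```bash
cat > m.py <<'E'
from h import *
def line(P,name):
    c=np.median(P,0); 
    for _ in range(3):
        u=np.linalg.svd(P-P.mean(0))[2][0]; d=np.linalg.norm(np.cross(P-P.mean(0),u),axis=1); P=P[d<max(8,2*np.median(d))]
    t=(P-P.mean(0))@u
    print(name,len(P),'mean',P.mean(0).round(1),'dir',u.round(3),'ends',(P.mean(0)+t.min()*u).round(1),(P.mean(0)+t.max()*u).round(1))
def box(m,W,name):
    P=W[m][:,:2].astype(np.float32); (c,s,a)=cv2.minAreaRect(P); print(name,len(P),'c',np.round(c,1),'s',np.round(s,1),'a',round(a,1),'z',np.nanmedian(W[m][:,2]).round(1))
E
python3 - <<'E'
from m import *
v,u=np.indices((400,640))
T=np.load("top0.npz");W=T["W"];I=T["img"].astype(int)
z=W[...,2]
def roi(a,b,c,d): return (u>=a)&(u<b)&(v>=c)&(v<d)
m=roi(320,380,205,265)&(z>98); line(W[m],'bar top'); print(np.nanmax(z[roi(320,380,205,265)]))
m=roi(465,525,205,270)&(z>195); line(W[m],'arm')
m=roi(445,520,205,290)&(z<30)&(z>6)&(I.min(-1)>120); box(m,W,'tray')
red=roi(500,525,245,270)&(I[...,2]>130)&(I[...,1]<80); print('ball',np.nanmedian(W[red],0), red.sum())
m=roi(215,320,180,270)&(abs(z-80)<4)&(W[...,1]>-1e3); 
box(m,W,'pre top')
yl=roi(225,320,195,250)&(I[...,2]>130)&(I[...,1]>110)&(I[...,0]<90); print('yel',yl.sum()); 
if yl.sum()>2: line(W[yl],'yellow')
g=roi(220,250,195,240)&(z>105); box(g,W,'grip'); 
m=roi(225,320,195,250)&(z>82)&(z<115); box(m,W,'holder')
S=np.load("side0.npz");W=S["W"];z=W[...,2]
m=roi(335,385,185,245)&(z>104)&(W[...,1]<-30); 
if m.sum(): line(W[m],'bar side'); print(np.nanmax(z[m]))
m=roi(355,415,85,130)&(z>195)&(z<245); 
if m.sum(): line(W[m],'arm side')
m=roi(300,345,270,310)&(z>106);box(m,W,'grip side')
a=cv2.resize(T["img"][180:290,210:370],None,fx=5,fy=5,interpolation=2); cv2.imwrite("pics/c1.png",a[:, :800])
b=cv2.resize(S["img"][75:195,330:430],None,fx=5,fy=5,interpolation=2); cv2.imwrite("pics/c2.png",b)
E
```

```text
bar top 131 mean [491.6 -10.4 119. ] dir [-0.244  0.97   0.002] ends [502.9 -55.2 118.9] [480.2  34.9 119. ]
126.0668833501818
arm 186 mean [ 470.3 -357.3  218.4] dir [-0.978 -0.178  0.108] ends [ 520.5 -348.2  212.8] [ 411.4 -368.   224.9]
tray 993 c [ 461.9 -359.4] s [159.9 132.5] a 10.5 z 8.7
ball [ 415.26011654 -368.09329268  238.52337836] 17
pre top 2747 c [525.1 194.9] s [224.2 161. ] a 81.8 z 80.7
yel 24
yellow 24 mean [521.8 157.4  92.1] dir [-0.03   0.995 -0.099] ends [523.6  99.9  97.8] [519.7 228.8  84.9]
grip 105 c [542.4 285.4] s [14.3 40.7] a 83.0 z 119.0
holder 2716 c [529.6 195.3] s [231.3 140.1] a 89.4 z 87.0
bar side 15 mean [498.7 -41.3 117.5] dir [-0.138  0.99  -0.034] ends [500.5 -54.4 118. ] [497.7 -34.  117.3]
119.36180701286378
arm side 117 mean [ 466.3 -354.5  215.7] dir [ 0.974  0.184 -0.13 ] ends [ 414.1 -364.3  222.7] [ 518.  -344.7  208.9]
grip side 173 c [541.  288.5] s [16.  39.6] a 83.2 z 118.0
```

View pics/c1.png

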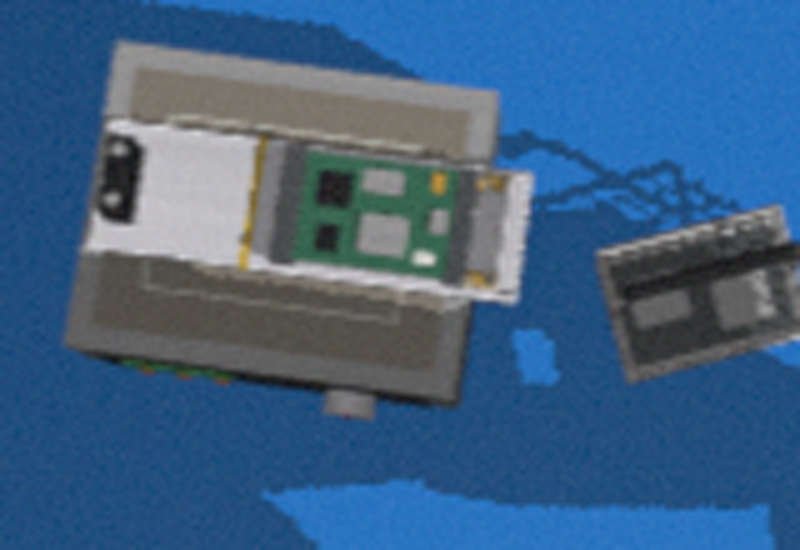

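The crop shows the bar clear, with the holder front next to it but not overlapping. From the measurements:

| Item | Position |
|---|---|
| Bar middle | (491.6, -10.4, 115), direction 104° |
| Hook point | about (454, -360, 220), arm direction about 10.4° |

I'll go above the bar, 25 mm to its -y side.

>>> {"fn": "arm_command", "kwargs": {"plan": [[1, 0, 0, -0.015, -0.175], [1, 0, 0, -0.015, -0.175], [1, 0, 0, -0.015, -0.175], [1, 0, 0, -0.015, -0.175], [1, 0, 0, -0.015, -0.175], [1, 0, 0, -0.015, -0.175], [1, 0, 0, -0.015, -0.175], [1, 0, 0, -0.015, -0.175], [1, 0, 0, -0.015, -0.175], [1, 0.036, 0.043, 0, 0], [1, 0.036, 0.043, 0, 0], [1, 0.036, 0.043, 0, 0], [1, 0.036, 0.043, 0, 0], [1, 0.036, 0.043, 0, 0], [1, 0.036, 0.043, 0, 0], [1, 0.036, 0.043, 0, 0], [1, 0.036, 0.043, 0, 0], [1, 0.036, 0.043, 0, 0], [1, 0.036, 0.043, 0, 0], [1, 0.036, 0.043, 0, 0]], "newtons": 45}}

```text
clock: 2.6
eef_pos: [494.9, -31.5, 340.3]
eef_rot: [-3.141, 0.0, 1.82]
wrist_force: [0.1, -0.8, 0.1]
finger_gap: 94.2
finger_force: 0.0
```

>>> {"fn": "arm_command", "kwargs": {"plan": [[1, -0.004, 0.002, 0.05, 0], [1, 0, 0, 0.05, 0], [1, 0, 0, 0.05, 0], [0.2, 0, 0, 0.05, 0], [0, 0, 0, 0.024, 0], [0, 0, 0, 0.02, 0], [0, 0, 0, 0, 0], [-0.6, 0, 0, 0, 0], [-1, 0, 0, 0, 0], [-1, 0, 0, 0, 0], [-1, 0, 0, 0, 0], [-1, 0, 0, 0, 0], [-1, 0, 0, 0, 0], [-1, 0, 0, 0, 0]], "newtons": 45}}

```text
clock: 4.35
eef_pos: [497.0, -36.6, 96.5]
eef_rot: [-3.142, -0.0, 1.82]
wrist_force: [0.0, -0.6, 1.5]
finger_gap: 7.9
finger_force: 45.0
```

>>> {"fn": "arm_command", "kwargs": {"plan": [[-1, 0, 0, -0.005, 0], [-1, 0, 0, -0.01, 0], [-1, 0, 0, -0.015, 0], [-1, 0, 0, -0.02, 0], [-1, 0, 0, -0.02, 0], [-1, 0, 0, -0.02, 0], [-1, 0, 0, -0.02, 0], [-1, 0, 0, -0.02, 0], [-1, 0, 0, -0.015, 0], [-1, 0, 0, -0.01, 0], [-1, 0, 0, -0.005, 0], [-1, 0, 0, 0, 0]]}}

```text
clock: 5.85
eef_pos: [497.0, -36.6, 256.3]
eef_rot: [-3.141, -0.0, 1.82]
wrist_force: [0.1, 0.2, -2.0]
finger_gap: 7.6
finger_force: 45.0
```

```bash
python3 - <<'E'
from h import *
c,W=snap("side"); np.savez("side1.npz",W=W,img=c["img"]); cv2.imwrite("pics/s1.png",cv2.resize(c["img"][20:260,280:560],None,fx=2.5,fy=2.5))
c,W=snap("top"); np.savez("top1.npz",W=W,img=c["img"])
s=manip.read_state(); print(s["eef_pos"],s["wrist_force"],s["moment"],s["finger_gap"])
E
```

```text
[496.8701351  -36.59215753 255.91212656] [-0.44692189 -0.15507609 -1.876695  ] [-0.06592864 -0.1174851  -0.06075992] 7.513649890511255
```

View pics/s1.png

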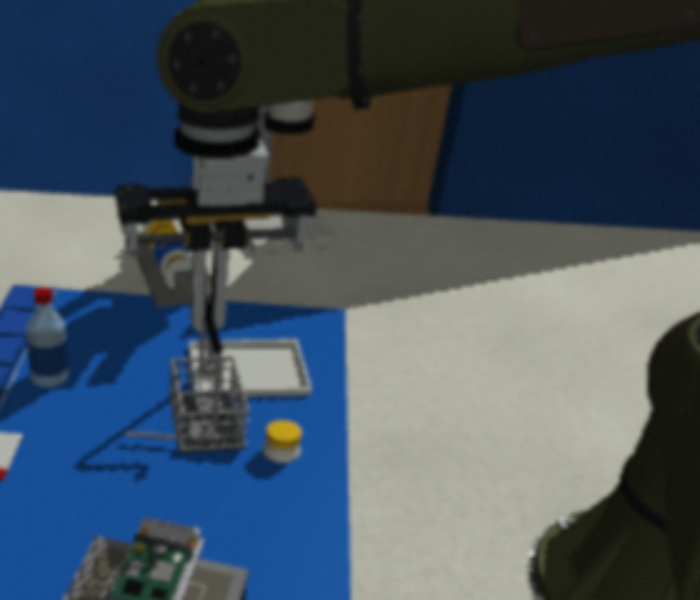

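The crop shows the basket hanging from the gripper, lifted clear. Its bar is at about (213,325) and its rim at about (205,360). I'll check its tilt numerically.

```bash
python3 - <<'E'
from m import *
for n in("side1","top1"):
    W=np.load(n+".npz")["W"]; z=W[...,2]
    near=(abs(W[...,0]-490)<75)&(abs(W[...,1]+10)<75)
    m=near&(z>262)&(z<295)&(W[...,1]>-22); print(n,m.sum(),np.sort(W[m][:,1])[[0,-1]] if m.sum() else '')
    if m.sum()>5: line(W[m],'bar')
    b=near&(z>120)&(z<225); 
    if b.sum()>20:
        print('basket z',np.nanpercentile(z[b],[1,50,99]).round(1)); box(b,W,'basket')
    r=near&(z>198)&(z<225)
    if r.sum()>20:
        P=W[r]; A=np.c_[P[:,:2]-[490,-10],np.ones(len(P))]; print('rim',r.sum(),np.linalg.lstsq(A,P[:,2],rcond=None)[0])
E
```

```text
side1 71 [-21.64392693  42.03962859]
bar 63 mean [485.3  15.3 276. ] dir [-0.256  0.96  -0.108] ends [494.8 -20.3 280.1] [478.4  41.3 273.1]
basket z [159.6 168.  218.4]
basket 868 c [490.3  -8.5] s [ 68.6 105.2] a 14.1 z 168.0
rim 200 [ 4.50259358e-03 -4.78907046e-03  2.07331303e+02]
top1 53 [-12.71463752  39.53458799]
bar 50 mean [484.8  16.5 276.3] dir [-0.23   0.972 -0.056] ends [491.5 -12.1 277.9] [479.6  38.3 275. ]
basket z [156.8 164.8 212. ]
basket 317 c [488.    4.7] s [68.3 71. ] a 13.7 z 164.8
rim 77 [-5.36803226e-03  2.75888173e-02  2.06138438e+02]
```

>>> {"fn": "arm_command", "kwargs": {"plan": [[-1, -0.008, -0.008, 0, 0.066], [-1, -0.014, -0.014, 0, 0], [-1, -0.018, -0.0175, 0, 0], [-1, -0.018, -0.0175, 0, 0], [-1, -0.018, -0.0175, 0, 0], [-1, -0.018, -0.0175, 0, 0], [-1, -0.018, -0.0175, 0, 0], [-1, -0.018, -0.0175, 0, 0], [-1, -0.018, -0.0175, 0, 0], [-1, -0.018, -0.0175, 0, 0], [-1, -0.018, -0.0175, 0, 0], [-1, -0.018, -0.0175, 0, 0], [-1, -0.018, -0.004, 0, 0], [-1, -0.018, 0, 0, 0], [-1, -0.018, 0, 0, 0], [-1, -0.018, 0, 0, 0], [-1, -0.018, 0, 0, 0], [-1, -0.018, 0, 0, 0], [-1, -0.016, 0, 0, 0], [-1, -0.011, 0, 0, 0]]}}

```text
clock: 8.45
eef_pos: [361.6, -405.9, 256.2]
eef_rot: [-3.141, -0.0, 1.754]
wrist_force: [-0.6, 0.1, -1.2]
finger_gap: 7.4
finger_force: 45.0
```

```bash
python3 - <<'E'
from m import *
for n in("side","top"):
    c,W=snap(n); np.savez(n+"2.npz",W=W,img=c["img"]); z=W[...,2]
    near=(abs(W[...,0]-355)<65)&(abs(W[...,1]+378)<75)
    m=near&(z>262)&(z<295)&(W[...,1]>-390); line(W[m],n+' bar')
    b=near&(z>120)&(z<225); print('z',np.nanpercentile(z[b],[1,50,99]).round(1)); box(b,W,'basket')
    a=(abs(W[...,0]-460)<30)&(abs(W[...,1]+358)<20)&(z>195)&(z<235); line(W[a],'arm')
    if n=="side": cv2.imwrite("pics/s2.png",cv2.resize(c["img"][40:220,330:530],None,fx=3.3,fy=3.3))
s=manip.read_state(); print(s["eef_pos"],s["eef_rot"],s["wrist_force"])
E
```

```text
side bar 36 mean [ 353.8 -353.6  275.2] dir [-0.201  0.975 -0.1  ] ends [ 360.9 -388.1  278.7] [ 348.2 -326.5  272.4]
z [159.  178.5 222.4]
basket 536 c [ 372.  -375.4] s [ 99.5 108.8] a 11.5 z 178.5
arm 66 mean [ 459.9 -356.4  215.6] dir [-0.979 -0.2    0.032] ends [ 489.2 -350.4  214.6] [ 432.1 -362.1  216.5]
top bar 125 mean [ 354.5 -360.8  276.7] dir [-0.186  0.98  -0.067] ends [ 360.1 -390.3  278.7] [ 348.1 -327.1  274.4]
z [156.9 163.8 211.4]
basket 1152 c [ 357.2 -379.8] s [ 68.1 103.8] a 10.5 z 163.8
arm 123 mean [ 459.1 -359.3  218.4] dir [-0.982 -0.19   0.002] ends [ 489.7 -353.3  218.4] [ 429.7 -364.9  218.5]
[ 361.44221912 -405.74426302  256.07391189] [-3.14134169e+00 -4.14322618e-04  1.75341112e+00] [ 0.05137215 -0.28988577 -1.46073819]
```

View pics/s2.png

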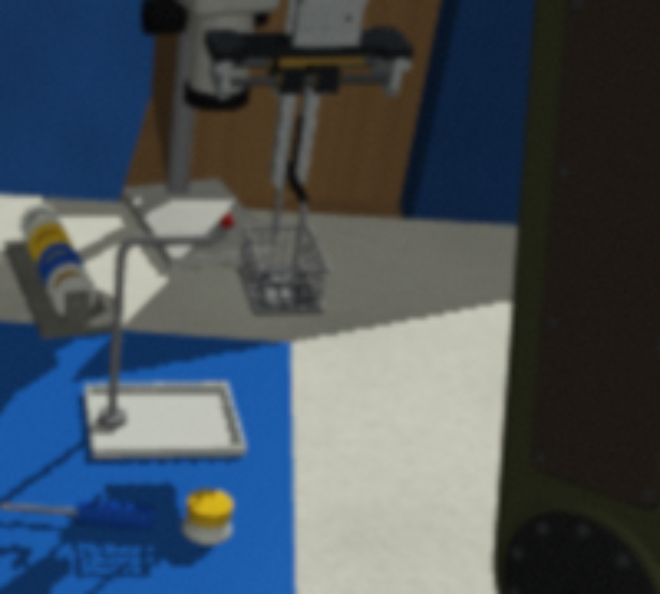

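The crop shows the basket at about (285,265), in front of the ball at (227,221). The arm is aligned with the opening between the bar and the rim. I'll lower it a little and advance along the arm.

>>> {"fn": "arm_command", "kwargs": {"plan": [[-1, 0, 0, 0.008, 0], [-1, 0.002, 0, 0.008, 0], [-1, 0, 0.005, 0, 0], [-1, 0, 0.01, 0, 0], [-1, 0, 0.012, 0, 0], [-1, 0, 0.012, 0, 0], [-1, 0, 0.012, 0, 0], [-1, 0, 0.012, 0, 0], [-1, 0, 0.012, 0, 0], [-1, 0, 0.011, 0, 0], [-1, 0, 0.008, 0, 0], [-1, 0, 0.005, 0, 0], [-1, 0, 0, 0, 0], [-1, 0, 0, 0.01, 0], [-1, 0, 0, 0.01, 0], [-1, 0, 0, 0, 0]]}}

```text
clock: 10.55
eef_pos: [457.9, -384.8, 219.2]
eef_rot: [-3.14, -0.002, 1.754]
wrist_force: [-0.3, -0.0, -1.3]
finger_gap: 7.6
finger_force: 45.0
```

```bash
python3 - <<'E'
from m import *
for n in("side","top"):
    c,W=snap(n); np.savez(n+"3.npz",W=W,img=c["img"]); z=W[...,2]
    near=(abs(W[...,0]-454)<65)&(abs(W[...,1]+360)<75)
    m=near&(z>224)&(z<255)&(W[...,1]>-372)&(W[...,0]>425); line(W[m],n+' bar')
    b=near&(z>90)&(z<180); box(b,W,'basket')
    if n=="side": a=c["img"]
    else: cv2.imwrite("pics/s3.png",np.hstack([cv2.resize(a[90:210,350:430],None,fx=4.5,fy=4.5),cv2.resize(c["img"][190:310,440:535],None,fx=4.5,fy=4.5)]))
s=manip.read_state(); print(s["eef_pos"],s["wrist_force"])
E
```

```text
side bar 39 mean [ 450.5 -333.1  237. ] dir [-0.258  0.96  -0.108] ends [ 461.3 -373.5  241.5] [ 443.  -305.1  233.8]
basket 542 c [ 469.2 -353.2] s [100.7 105.2] a 11.3 z 136.6
top bar 103 mean [ 450.6 -337.2  240.9] dir [-0.196  0.98  -0.021] ends [ 457.  -369.2  241.6] [ 445.  -309.1  240.3]
basket 939 c [ 458.9 -346.9] s [ 94.2 109.2] a 67.1 z 128.5
[ 458.24996783 -385.04144871  220.42352172] [-0.48093398 -0.9545371  -1.34265194]
```

View pics/s3.png

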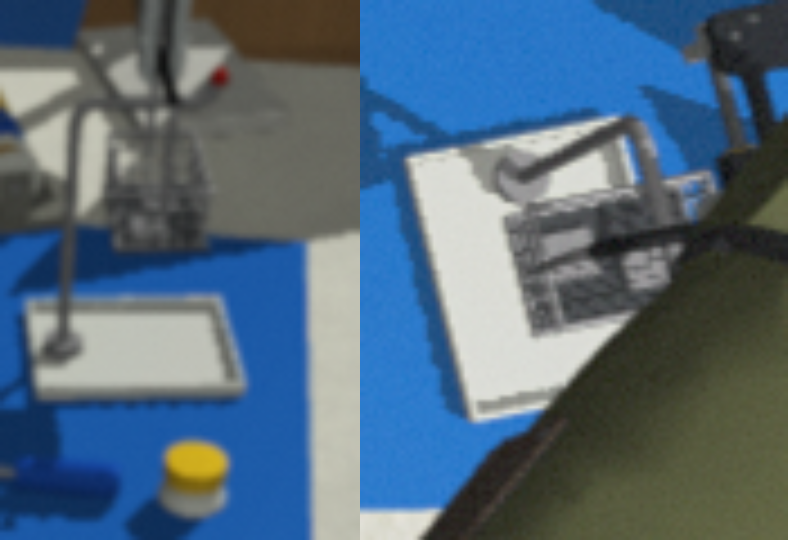

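Both crops show the bar crossing above the level arm, between the post and the ball. I'll lower onto the arm until there is contact.

>>> {"fn": "arm_command", "kwargs": {"plan": [[-1, 0, 0, 0.006, 0], [-1, 0, 0, 0.004, 0], [-1, 0, 0, 0.002, 0], [-1, 0, 0, 0, 0]]}}

```text
clock: 11.15
eef_pos: [458.3, -385.0, 208.3]
eef_rot: [-3.141, -0.0, 1.754]
wrist_force: [-0.5, -0.5, -1.6]
finger_gap: 7.8
finger_force: 45.0
```

>>> {"fn": "arm_command", "kwargs": {"plan": [[-1, 0, 0, 0.002, 0], [-1, 0, 0, 0.001, 0], [-1, 0, 0, 0, 0]]}}

```text
clock: 11.52
eef_pos: [458.4, -385.1, 205.7]
eef_rot: [3.141, 0.0, 1.754]
wrist_force: [-0.7, -0.0, 1.0]
finger_gap: 8.1
finger_force: 45.0
```

The weight is now on the hook, so I'll open gently.

>>> {"fn": "arm_command", "kwargs": {"plan": [[-0.8, 0, 0, 0, 0], [-0.6, 0, 0, 0, 0], [-0.4, 0, 0, 0, 0], [-0.3, 0, 0, 0, 0], [-0.3, 0, 0, -0.01, 0], [-0.3, 0, 0, -0.02, 0], [-0.3, 0, 0, -0.03, 0], [-0.3, 0, 0, -0.05, 0], [-0.3, 0, 0, -0.04, 0]]}}

```text
clock: 12.65
eef_pos: [458.2, -384.9, 358.4]
eef_rot: [3.14, 0.002, 1.754]
wrist_force: [-0.2, 0.6, -1.4]
finger_gap: 33.0
finger_force: 0.0
```

```bash
python3 - <<'E'
from m import *
c,W=snap("side"); a=c["img"]; z=W[...,2]
near=(abs(W[...,0]-454)<65)&(abs(W[...,1]+360)<75)
m=near&(z>222)&(z<240)&(W[...,0]>430); line(W[m],' bar')
b=near&(z>90)&(z<180); print(np.nanpercentile(z[b],[1,99]))
v,u=np.indices((400,640)); 
def roi(a,b,c,d): return (u>=a)&(u<b)&(v>=c)&(v<d)
# fine preheater/holder measurement, top cam & side cam
for n in("top0","side0"):
    D=np.load(n+".npz"); W=D["W"]; I=D["img"].astype(int); z=W[...,2]
    R0=(abs(W[...,0]-530)<110)&(abs(W[...,1]-190)<130)
    t=R0&(abs(z-80.5)<3)
    P=W[t]; print(n,'z',np.median(P[:,2]).round(1))
    # drop sparse points
    k=cv2.morphologyEx(t.astype(np.uint8),cv2.MORPH_OPEN,np.ones((3,3))); box(k>0,W,'pre')
    h=R0&(z>82)&(z<112); k=cv2.morphologyEx(h.astype(np.uint8),cv2.MORPH_OPEN,np.ones((3,3))); box(k>0,W,'holder')
    g=R0&(z>111)&(W[...,1]>250); box(g,W,'grip')
    yl=R0&(z<92)&(I[...,2]>I[...,0]+45)&(I[...,1]>I[...,0]+30); 
    if yl.sum()>5: line(W[yl],'yel')
cv2.imwrite("pics/s4.png",np.hstack([cv2.resize(a[90:210,350:430],None,fx=4.5,fy=4.5)]))
E
```

```text
bar 40 mean [ 453.4 -351.   226.4] dir [-0.193  0.98  -0.043] ends [ 462.5 -396.9  228.4] [ 445.6 -311.3  224.7]
[ 95.93122302 177.66621556]
top0 z 80.8
pre 665 c [527.2 205.8] s [198.1 158.4] a 81.5 z 80.3
holder 1839 c [529.7 191.8] s [219.6  69.6] a 81.9 z 95.0
grip 98 c [542.4 285.4] s [14.3 40.7] a 83.0 z 119.6
yel 34 mean [527.7 209.   86. ] dir [-0.165  0.985 -0.052] ends [546.2  98.5  91.8] [523.9 231.4  84.8]
side0 z 80.2
pre 2679 c [525.  207.7] s [203.  160.3] a 81.7 z 80.2
holder 2043 c [528.4 194. ] s [220.   70.1] a 82.4 z 91.4
grip 141 c [540.9 288. ] s [15.1 39.5] a 83.2 z 118.3
yel 12 mean [511.8 204.3  86.6] dir [-0.242  0.969 -0.047] ends [539.2  94.2  91.9] [505.6 229.   85.4]
```

View pics/s4.png

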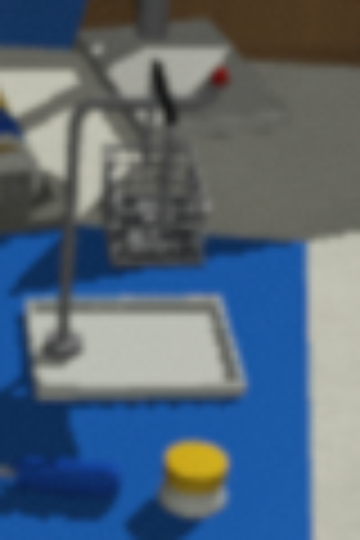

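The basket hangs on the hook with its bar at z≈226 across the arm, and it has been let go. Now I'll move to the holder's grip at about (541.7, 286.7). The slide direction is about 81.7°, and the line has about 116.7 mm to go to the edge.

>>> {"fn": "arm_command", "kwargs": {"plan": [[-0.2, 0, 0, 0, -0.179], [-0.2, 0, 0, 0, -0.179], [-0.2, 0, 0, 0, -0.179], [-0.2, 0, 0, 0, -0.179], [-0.2, 0, 0, 0, -0.179], [-0.2, 0, 0, 0, -0.179], [-0.2, 0, 0, 0, -0.179], [-0.2, 0.009, 0.052, 0, 0], [-0.2, 0, 0.052, 0, 0], [-0.2, 0, 0.052, 0, 0], [-0.2, 0, 0.052, 0, 0], [-0.2, 0, 0.052, 0, 0], [-0.2, 0, 0.052, 0, 0], [-0.2, 0, 0.052, 0, 0], [-0.2, 0, 0.052, 0, 0], [-0.2, 0, 0.052, 0, 0], [-0.2, 0, 0.052, 0, 0], [-0.2, 0, 0.052, 0, 0], [-0.2, 0, 0.052, 0, 0], [-0.2, 0, 0.052, 0, 0]], "newtons": 20}}

```text
clock: 15.2
eef_pos: [540.2, 287.8, 356.1]
eef_rot: [3.141, 0.001, 3.007]
wrist_force: [0.4, 0.2, 0.3]
finger_gap: 37.6
finger_force: 0.0
```

>>> {"fn": "arm_command", "kwargs": {"plan": [[-0.2, 0, 0, 0, 0]]}}

```text
clock: 15.32
eef_pos: [539.8, 288.9, 354.7]
eef_rot: [-3.141, -0.001, 3.01]
wrist_force: [-1.0, -0.8, -0.6]
finger_gap: 37.7
finger_force: 0.0
```

>>> {"fn": "arm_command", "kwargs": {"plan": [[-0.2, -0.002, -0.002, 0.05, 0], [-0.2, 0, 0, 0.05, 0], [-0.2, 0, 0, 0.05, 0], [-0.2, 0, 0, 0.05, 0], [-0.2, 0, 0, 0.035, 0], [-0.2, 0, 0, 0.02, 0], [-0.2, 0, 0, 0.008, 0], [-0.2, 0, 0, 0, 0]]}}

```text
clock: 16.32
eef_pos: [542.2, 283.5, 93.0]
eef_rot: [3.141, 0.0, 3.006]
wrist_force: [-0.1, 0.3, -0.1]
finger_gap: 37.7
finger_force: 0.0
```

>>> {"fn": "arm_command", "kwargs": {"plan": [[-0.2, 0, 0.003, 0.003, 0], [-0.2, 0, 0, 0, 0], [-0.5, 0, 0, 0, 0], [-0.6, 0, 0, 0, 0], [-0.8, 0, 0, 0, 0], [-1, 0, 0, 0, 0], [-1, 0, 0, 0, 0], [-1, 0, 0, 0, 0], [-1, 0, 0, 0, 0]], "newtons": 30}}

```text
clock: 17.45
eef_pos: [542.4, 286.7, 89.5]
eef_rot: [-3.141, -0.0, 3.007]
wrist_force: [-0.6, -2.2, 2.9]
finger_gap: 13.8
finger_force: 30.0
```

```bash
python3 - <<'E'
from m import *
s=manip.read_state(); print(s["eef_pos"],s["eef_rot"],s["wrist_force"],s["moment"],s["finger_gap"],s["finger_force"])
ims=[]
for n in("top","side"):
    c,W=snap(n); np.savez(n+"5.npz",W=W,img=c["img"]); ims.append(c["img"])
cv2.imwrite("pics/s5.png",np.hstack([cv2.resize(ims[0][170:280,210:340],None,fx=3,fy=4),cv2.resize(ims[1][200:330,280:400],None,fx=3.3,fy=440/130)])[:440,:800] if 0 else np.hstack([cv2.resize(ims[0][170:280,210:340],(390,330)),cv2.resize(ims[1][200:330,280:400],(400,330))]))
E
```

```text
[542.38169264 286.71483139  89.54560043] [-3.14149012e+00 -7.44282522e-06  3.00674759e+00] [-0.56319577 -2.20030483  2.88728471] [-0.44943603  0.13487195 -0.09845258] 13.810817797179572 30.000346899032593
```

View pics/s5.png

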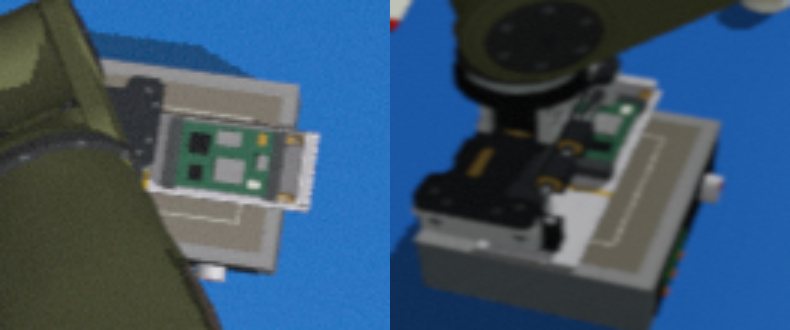

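The grip block is held (gap 13.8 mm). The board front and the preheater edge, at about (298,85)–(272,270) in the left crop, are still visible. I'll press lightly and slide most of the way.

>>> {"fn": "arm_command", "kwargs": {"plan": [[-1, 0, 0, 0.001, 0], [-1, 0, 0, 0, 0]], "newtons": 45}}

```text
clock: 17.8
eef_pos: [542.5, 286.7, 89.5]
eef_rot: [3.141, 0.0, 3.007]
wrist_force: [-5.5, -5.8, 13.2]
finger_gap: 13.7
finger_force: 45.0
```

>>> {"fn": "arm_command", "kwargs": {"plan": [[-1, 0, -0.003, 0, 0], [-1, 0, -0.006, 0, 0], [-1, 0, -0.006, 0, 0], [-1, 0, -0.005, 0, 0], [-1, 0, 0, 0, 0]]}}

```text
clock: 18.42
eef_pos: [540.3, 267.7, 89.5]
eef_rot: [3.14, 0.002, 3.007]
wrist_force: [-0.3, 1.6, 7.7]
finger_gap: 13.6
finger_force: 45.0
```

>>> {"fn": "arm_command", "kwargs": {"plan": [[-1, 0, -0.004, 0, 0.002], [-1, 0.0005, -0.008, 0, 0.002], [-1, 0, -0.008, 0, 0.002], [-1, 0, -0.008, 0, 0.002], [-1, 0.0005, -0.008, 0, 0], [-1, 0, -0.008, 0, 0], [-1, 0, -0.008, 0, 0], [-1, 0, -0.008, 0, 0], [-1, 0, -0.007, 0, 0], [-1, 0, -0.004, 0, 0], [-1, 0, 0, 0, 0], [-1, 0, 0, 0, 0]]}}

```text
clock: 19.92
eef_pos: [529.5, 197.5, 89.5]
eef_rot: [3.14, 0.002, 2.999]
wrist_force: [0.6, 1.8, 9.0]
finger_gap: 13.5
finger_force: 45.0
```

```bash
python3 - <<'E'
from m import *
s=manip.read_state(); print(s["eef_pos"],s["eef_rot"],s["wrist_force"],s["moment"],s["finger_gap"])
ims=[]
for n in("top","side"):
    c,W=snap(n); np.savez(n+"6.npz",W=W,img=c["img"]); ims.append(c["img"])
    z=W[...,2]; I=c["img"].astype(int)
    h=(abs(W[...,0]-500)<90)&(W[...,1]<112)&(W[...,1]>-40)&(z>80)&(z<110); 
    k=cv2.morphologyEx(h.astype(np.uint8),cv2.MORPH_OPEN,np.ones((3,3)))>0; box(k,W,n+' front part')
    p=k&(abs(z-86)<2.5); print('plate z slope', np.linalg.lstsq(np.c_[W[p][:,1]-50,np.ones(p.sum())],W[p][:,2],rcond=None)[0] if p.sum()>5 else p.sum())
    yl=(abs(W[...,0]-520)<60)&(W[...,1]>95)&(W[...,1]<150)&(z>80)&(z<92)&(I[...,2]>I[...,0]+50)&(I[...,1]>I[...,0]+35)
    if yl.sum()>5: line(W[yl],'yel')
cv2.imwrite("pics/s6.png",np.hstack([cv2.resize(ims[0][180:270,240:350],None,fx=4,fy=4),cv2.resize(ims[1][200:290,300:390],None,fx=4,fy=4)]))
E
```

```text
[529.46374739 197.47838282  89.51771966] [3.13993401e+00 2.18819608e-03 2.99894157e+00] [0.58250945 1.81377885 8.95795448] [ 0.15198984  0.0946506  -0.03854874] 13.519939972357715
top front part 1196 c [508.6  54.4] s [119.9  68.4] a 81.5 z 97.5
plate z slope [4.29636607e-03 8.55970108e+01]
side front part 375 c [490.3  56.3] s [114.4  34.8] a 82.1 z 97.1
plate z slope [-4.97275650e-03  8.54791436e+01]
```

View pics/s6.png

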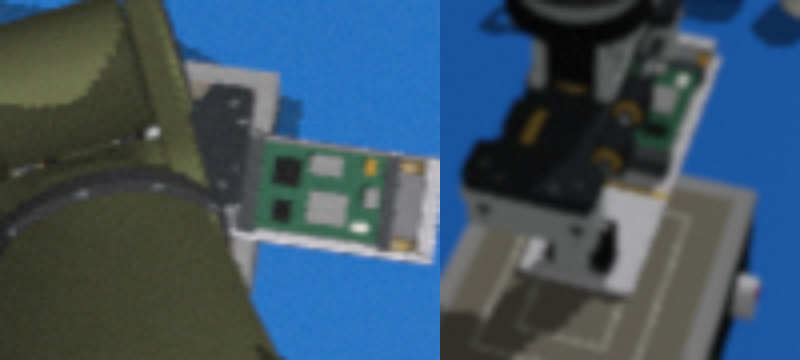

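The top crop shows the holder out over the edge, parallel to the preheater side. The yellow line is visible in the side crop at about (640,190), still on the preheater. About 26.5 mm remain.

>>> {"fn": "arm_command", "kwargs": {"plan": [[-1, 0, -0.003, 0, 0], [-1, 0, -0.006, 0, 0], [-1, 0, -0.006, 0, 0], [-1, 0, -0.006, 0, 0], [-1, 0, -0.0035, 0, 0], [-1, 0, -0.002, 0, 0], [-1, 0, 0, 0, 0], [-1, 0, 0, 0, 0]]}}

```text
clock: 21.02
eef_pos: [525.8, 171.6, 89.6]
eef_rot: [3.139, 0.003, 2.999]
wrist_force: [0.5, 4.5, 8.3]
finger_gap: 13.3
finger_force: 45.0
```

```bash
python3 - <<'E'
from m import *
s=manip.read_state(); print(s["eef_pos"],s["eef_rot"],s["wrist_force"],s["moment"])
ct,Wt=snap("top"); c,W=snap("side"); z=W[...,2]; I=c["img"].astype(int)
for n,W_ in(("top",Wt),("side",W)):
    zz=W_[...,2]; h=(abs(W_[...,0]-500)<90)&(W_[...,1]<98)&(W_[...,1]>-60)&(zz>82)&(zz<110)
    k=cv2.morphologyEx(h.astype(np.uint8),cv2.MORPH_OPEN,np.ones((3,3)))>0; box(k,W_,n)
    p=k&(abs(zz-86)<3); print(np.linalg.lstsq(np.c_[W_[p][:,1]-50,np.ones(p.sum())],W_[p][:,2],rcond=None)[0])
yl=(abs(W[...,0]-510)<60)&(W[...,1]>75)&(W[...,1]<140)&(z>78)&(z<95)&(I[...,2]>I[...,0]+40)&(I[...,1]>I[...,0]+25)
e=-np.array([.145,.9894]); print('yel along e, want 100:',np.sort((W[yl][:,:2]-[526.1,206.7])@e).round(1))
pe=(abs(z-80.2)<2.5)&(abs(W[...,0]-470)<25)&(W[...,1]>90)&(W[...,1]<150); print('edge on -x side',np.percentile((W[pe][:,:2]-[526.1,206.7])@e,[95,98,100]).round(1))
cv2.imwrite("pics/s7.png",np.hstack([cv2.resize(ct["img"][180:270,240:350],None,fx=3,fy=3),cv2.resize(c["img"][210:270,330:410],(440,270))]))
E
```

```text
[525.83292711 171.58611711  89.56372816] [3.13930122e+00 2.53157749e-03 2.99895837e+00] [0.45706403 4.52466879 8.26616486] [ 0.73056537 -0.07823086 -0.09609551]
top 1187 c [505.8  30.7] s [125.2  67.5] a 80.6 z 97.6
[-4.89702996e-03  8.56559012e+01]
side 405 c [488.5  36.3] s [126.9  36.7] a 81.5 z 97.1
[-3.71353561e-03  8.51406550e+01]
yel along e, want 100: [ 97.2  98.7  99.7 101.3 101.3 101.4]
edge on -x side [ 97.5  99.6 116.3]
```

View pics/s7.png

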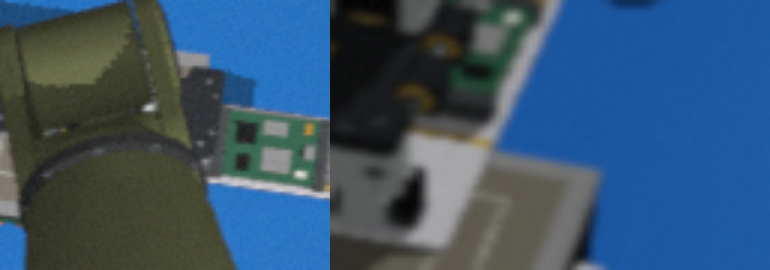

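The side crop shows the yellow line at about (470,142), in line with the preheater edge running from (600,170) to (495,152). It measures about 100 mm along the slide. The plate is level and pressed down with 8 N, so I'm handing in.

```bash
python3 -c "
from cell import ticket; print(ticket.sign_off())"
```

```text
the job is handed in; nothing more can be done
None
```

The job is handed in: the basket hangs on the stand's hook, released, and the holder is slid out with its yellow line on the preheater edge (to about 1 mm by my measurements), its tail gripped and pressed flat and still on the preheater.

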